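Load the kiln shelf: stand first, then the tumbler

TASK

Load the kiln shelf (the flat square slab) for firing: first set the round flanged stand down in the middle of the slab, wide flange down, and let go of it; then stand the straight clay tumbler, the one without a handle, upright and centred on top of the stand. Set both down gently rather than dropping them, and leave the mug where it is.

Things in the scene. Friction and masses are not known exactly. Their poses are not given: they have to be found in the camera images.
- kiln_shelf: The kiln shelf: a flat square slab of off-white refractory, 200 x 200 mm and 18 mm thick, fixed, lying flat on the table in front of the robot. Its position and yaw vary. Origin: centre of its underside, on the table, so its top face is 18 mm above the origin; z up, x and y along its edges.
- stand: The stand (firing plinth): solid grey refractory, 46 mm tall in all, loose, about 0.3 kg. A round flange 100 mm across and 10 mm thick at the bottom, and on it a round pedestal 56 mm across, rising from 10 to 46 mm, with a flat top. It is gripped across the pedestal, from above. It starts upright on the table beside the shelf. Origin: centre of its underside; z up along its axis; its yaw is of no account.
- tumbler: The tumbler: a straight round red-clay beaker without handle, open at the top, 56 mm across outside (54 mm at the foot), 95 mm tall, wall 4 mm, loose, about 0.16 kg. It is gripped across its outside, from above. It starts upright on the table beside the shelf. Origin: centre of its underside; z up along its axis; its yaw is of no account.
- mug: A mug, bystander, to be left alone: red clay as the tumbler, but 76 mm across, 85 mm tall, with a handle on its +y side; loose, upright on the table beside the shelf. Origin: centre of its underside; z up. A plain grey cylindrical post (44 mm across, 70 mm tall) and a low clay bowl stand about as well.

How it is judged (in metres and radians):
On the way, in this order (a step that is already met when the one before it is completed fails the run):
1. the stand rests upright in the middle of the kiln shelf, let go, with no tumbler on it yet (horizontal distance between stand and kiln_shelf below 0.02 m and z of stand in the frame of kiln_shelf between 0.012 and 0.024 m and angle between stand's own z axis and vertical below 0.1 rad and linear speed of stand below 0.02 m/s and contact force between the fingers and stand below 0.05 N), for 0.2 s.
2. the tumbler stands upright, centred on the stand, let go (horizontal distance between tumbler and stand below 0.013 m and z of tumbler in the frame of stand between 0.04 and 0.052 m and angle between tumbler's own z axis and vertical below 0.1 rad and linear speed of tumbler below 0.02 m/s and contact force between the fingers and tumbler below 0.05 N), for 0.2 s.
At the end, for the whole second after the job is handed in: The stand rests upright (within 0.1 rad), flange down on the kiln shelf, within 20 mm of the shelf's centre; the tumbler rests upright (within 0.1 rad) on top of the stand with its axis within 13 mm of the stand's; both are released and at rest; the mug is upright and within 30 mm of where it began (all of step 1 and all of step 2 and distance of mug from where it was at the start of the episode below 0.03 m and angle between mug's own z axis and vertical below 0.2 rad); the robot touches nothing.
It fails at once if the mug is moved by more than 30 mm or tipped (distance of mug from where it was at the start of the episode above 0.03 m or angle between mug's own z axis and vertical above 0.3 rad).
It fails at once if the stand is dropped (falls freely faster than 0.7 m/s, about 25 mm) (contact force between the fingers and stand below 0.05 N and linear speed of stand above 0.7 m/s).
It fails at once if the tumbler is dropped (falls freely faster than 0.7 m/s, about 25 mm) (contact force between the fingers and tumbler below 0.05 N and linear speed of tumbler above 0.7 m/s).
It also fails if it takes over 61 s, if anything falls off the work surface, if the arm or the gripper's body presses on something with over 40 N, if the wrist force passes 120 N, or if a joint passes its speed limit or range.

ROBOT

A 6-joint arm with a two-finger parallel gripper is mounted at the origin on the work surface. World frame = base frame: x ahead of the robot, y to its left, z up, the work surface at z = 0. Lengths are in mm, angles in rad, forces in N, time in s.
With the tool pointing down it reaches from about 275 to 750 mm from the base axis. Payload 10.2 kg.
Tool frame: the origin (TCP) lies midway between the tips of the shut fingers; the grasp point (between the pads) lies 19 mm behind it; z points along the fingers, y is the direction in which the jaws open and shut (so a half turn about z gives the same grasp; the last joint's range is limited). The gripper opens to 85 mm and grips with 20 to 120 N. Pads are 22 mm wide; open, the fingers measure 114 mm over their backs; the gripper's body (76 mm by 85 mm) begins 54 mm behind the grasp point. The pads swing forward as they close: fully open they stand 13 mm farther back than shut.
Start: joints at [-1.357, 0.313, 1.498, -0, 1.331, -0.223], TCP at [222.086, -475.72, 231.294] pointing down, gripper open.
Joint ranges: [-2.94, 2.94], [-0.97, 2.17], [0.19, 2.56], [-1.23, 4.37], [0.02, 3.11], [-2.88, 2.88]. Speed limits (rad/s): [2.39, 2.39, 3.01, 3.14, 3.14, 3.14].

INTERFACE

Orientations are given as a unit quaternion [w, x, y, z].
In Python, from rig import sense, optics, ctrl gives the robot as it stands.
- The arm moves only by the tool play_rows, never from a script. Its argument "plan" is a list of rows, each a list of 7 numbers: the shift along the world's x, y, z in mm, then the turn, a rotation vector about the world's x, y, z in rad, then the opening, from -1 (shut) to 1 (fully open), so that 0 is half open. A call has 1 to 5 rows; each row shifts and turns the pose as measured when the row begins; what a row does not reach is not made up. A row lasts 1/12 s, in which the tool goes at most 41.7 mm and 7.16 degrees, less where a joint would pass 70% of its speed; a pose out of reach is approached as far as the arm can. A call is refused whole if a number of a shift passes 41.7 or a number of a turn 0.125, either way. A call with a gripper value outside its range is refused whole. The fingers move at their own pace and stop on an object; "grip_force" is the grip in N (left out, the last holds). Time passes only in rows, so rows that do not move let the fingers close. It gives the time, the measured TCP pose, the force and the opening at its end, in the units of the state.
- sense(): the state, without advancing time (a new reading comes with each control period).
- optics.capture(name): name is "side" or "top" or "wrist"; returns a dict with "img" (400x640x3 uint8, blue, green, red), "fx", "fy", "cx", "cy" (pixels), "world_to_cam" (4x4, takes a point from world to camera coordinates). Camera axes: x right, y up, looking along -z (the intrinsics and any distortion apply to the point x, -y, -z); pixel columns grow to the right and rows downward; lengths in mm; the calibration is good to about 2 mm. A picture is of the moment at which its call begins. There is no depth.
- ctrl.finish_job(): hands the job in, once; it reports no verdict.
The state is a dict: "time_s": time; "joints": joint angles; "dq": joint speeds; "tau": joint torques, N m; "eef_pos": TCP position; "ee_rot": TCP orientation; "force": force on the tool from outside, world axes, zero at the start; "wrist_torque": the same for the moment, N m; "grip_width": opening from 0.0 (shut) to 1.0 (fully open).
Only numpy, scipy, OpenCV 4.12 (cv2) and the standard library are available. Lean on these libraries where they do the work, as an engineer would, in place of code of your own. Each camera call takes 0.05 s, during which the arm holds its last target. There are 200 camera calls.

## Working session

There is one attempt and no reset: what is moved stays moved. The work goes in short steps, Python scripts to look and compute and a tool call to move; the robot and the scene stay as the last step left them, time stands still between calls to the robot, and variables do not carry over. Pictures are saved under pics/ and viewed, about 8 in all and at most 12, crops included, and the job is handed in when it is done.

Besides the shell and the picture viewer there is one more tool, called after "Request:" as name([rows], argument=value, ...), one row to a line, values as JSON. play_rows: Moves the arm, as the interface text tells. Its arguments: {"type":"object","properties":{"plan":{"type":"array"},"grip_force":{"type":"number"}},"required":["plan"]}

```bash
mkdir -p pics && cat > h.py <<'E'
import numpy as np, cv2
from rig import sense, optics, ctrl
def ray(c,u,v):
    W=np.array(c["world_to_cam"]);R=W[:3,:3];o=-R.T@W[:3,3]
    d=R.T@np.array([(u-c["cx"])/c["fx"],-(v-c["cy"])/c["fy"],-1.]);return o,d
def onz(c,u,v,z):
    o,d=ray(c,u,v);return o+d*(z-o[2])/d[2]
def proj(c,p):
    W=np.array(c["world_to_cam"]);q=W[:3,:3]@np.array(p,float)+W[:3,3]
    return c["cx"]+c["fx"]*q[0]/-q[2], c["cy"]-c["fy"]*q[1]/-q[2]
E
python3 - <<'E'
from h import *
s=sense();print(s)
for n in("top","side"):
    c=optics.capture(n);cv2.imwrite(f"pics/{n}0.png",c["img"]);print(n,[k for k in c],c["fx"],c["fy"],c["cx"],c["cy"],np.round(c["world_to_cam"],3).tolist())
E
```

```text
{'time_s': 0.0, 'joints': array([-1.35738851e+00,  3.13446717e-01,  1.49843544e+00, -1.17665227e-05,
        1.33100924e+00, -2.23414772e-01]), 'dq': array([ 8.89347071e-04,  6.38510392e-04, -1.17436398e-04, -2.20074063e-03,
        5.78179154e-06,  1.15616500e-03]), 'tau': array([ 6.47597026e-04, -4.12262678e+01, -2.59748000e+01, -1.26652508e-04,
        4.09987741e-03, -7.80140965e-06]), 'eef_pos': array([ 222.03074001, -475.4524779 ,  230.73737988]), 'ee_rot': array([-6.49388633e-04,  9.76242411e-01,  2.16680256e-01, -2.46486660e-06]), 'force': array([-0.4143433 , -0.08478588, -0.22842473]), 'wrist_torque': array([-0.02168476, -0.00743189,  0.04565592]), 'grip_width': 0.9974283558999439}
top ['img', 'fx', 'fy', 'cx', 'cy', 'world_to_cam'] 377.6428331715186 377.6428331715186 321.61564152781546 198.16288773716443 [[0.027, -1.0, 0.002, -20.191], [0.994, 0.027, 0.102, -495.356], [-0.102, -0.001, 0.995, -840.547], [0.0, 0.0, 0.0, 1.0]]
side ['img', 'fx', 'fy', 'cx', 'cy', 'world_to_cam'] 483.18244730128663 483.18244730128663 314.7133127440942 205.1691653006011 [[-0.996, -0.085, -0.014, 488.907], [0.052, -0.718, 0.694, -52.881], [-0.069, 0.691, 0.72, -1169.06], [0.0, 0.0, 0.0, 1.0]]
```

View pics/top0.png

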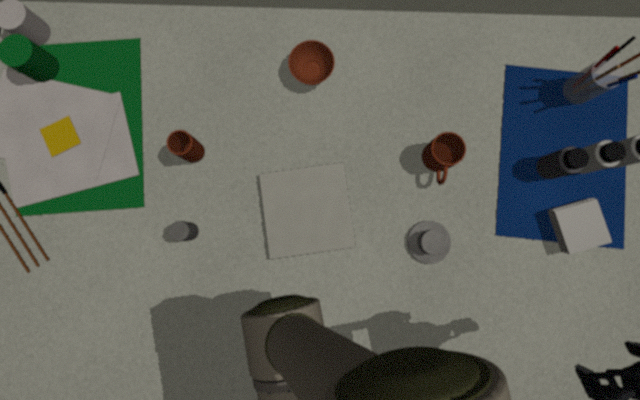

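View pics/side0.png

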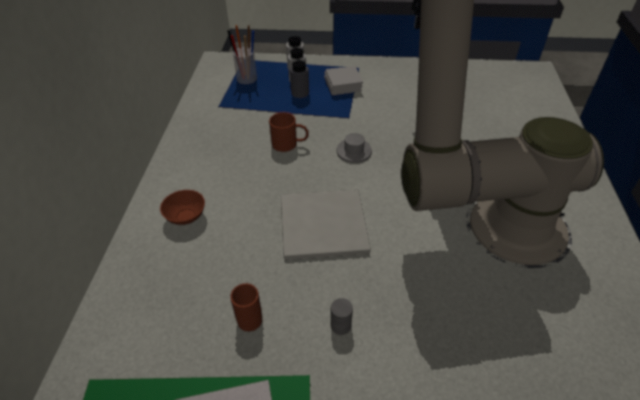

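The top view shows the tumbler at about (186,146), shelf (306,211), stand (429,242), mug (445,152), post (183,231) and bowl (311,62). The side view agrees: tumbler (246,307), shelf (324,225), stand (354,147), mug (284,132).

```bash
cat > m.py <<'E'
from h import *
def big(m,x0,y0,x1,y1):
    k=np.zeros_like(m);k[y0:y1,x0:x1]=m[y0:y1,x0:x1]
    cs,_=cv2.findContours(k,cv2.RETR_EXTERNAL,cv2.CHAIN_APPROX_NONE);return max(cs,key=cv2.contourArea)
E
python3 - <<'E'
from m import *
T=optics.capture("top");S=optics.capture("side")
for n,c,b in(("top",T,(160,120,215,170)),("side",S,(220,275,275,335))):
    h=cv2.cvtColor(c["img"],cv2.COLOR_BGR2HSV)
    red=((h[...,1]>90)&((h[...,0]<15)|(h[...,0]>170))).astype(np.uint8)*255
    k=big(red,*b);r=cv2.minAreaRect(k);print(n,"tumbler",r,cv2.boundingRect(k))
i=T["img"]
a=cv2.resize(i[120:270,150:480],None,fx=2.4,fy=2.4,interpolation=cv2.INTER_CUBIC)
b=cv2.resize(S["img"][120:345,210:400],None,fx=2.4,fy=2.4,interpolation=cv2.INTER_CUBIC)
a=cv2.convertScaleAbs(a,alpha=1.6);cv2.imwrite("pics/a.png",a)
g=cv2.cvtColor(i,cv2.COLOR_BGR2GRAY)
for r in (242,226,258): print(r,g[r,398:462].tolist())
print(g[211,248:268].tolist(),g[211,340:365].tolist());print(g[155:180,306].tolist(),g[240:265,306].tolist())
E
```

```text
top tumbler ((184.94000244140625, 146.5800018310547), (39.400001525878906, 25.0), 36.869895935058594) (167, 130, 37, 32)
side tumbler ((246.2307891845703, 307.15386962890625), (47.460105895996094, 27.456260681152344), 78.69007110595703) (231, 283, 31, 48)
242 [118, 123, 123, 128, 126, 123, 104, 86, 81, 61, 60, 65, 69, 62, 69, 68, 64, 65, 67, 46, 37, 34, 51, 70, 98, 103, 102, 106, 105, 99, 100, 100, 101, 99, 102, 100, 100, 102, 104, 107, 100, 103, 100, 106, 102, 101, 99, 101, 99, 102, 97, 98, 108, 117, 123, 128, 123, 124, 123, 121, 125, 122, 124, 128]
226 [125, 125, 125, 125, 127, 124, 126, 127, 127, 127, 123, 122, 121, 112, 94, 80, 88, 97, 111, 104, 107, 107, 104, 100, 107, 102, 104, 107, 107, 101, 102, 101, 102, 103, 97, 104, 99, 98, 102, 100, 99, 99, 98, 97, 100, 108, 122, 124, 127, 125, 126, 128, 118, 126, 123, 124, 125, 125, 127, 127, 130, 126, 131, 127]
258 [124, 124, 129, 128, 128, 126, 127, 126, 124, 128, 126, 125, 118, 109, 95, 88, 76, 81, 83, 90, 98, 95, 99, 93, 94, 95, 99, 89, 94, 92, 96, 93, 101, 97, 97, 99, 96, 97, 101, 93, 101, 101, 99, 93, 99, 105, 116, 120, 116, 125, 128, 125, 120, 122, 123, 123, 122, 124, 126, 127, 123, 120, 116, 126]
[122, 122, 129, 127, 128, 124, 124, 122, 123, 123, 122, 117, 97, 82, 82, 97, 118, 123, 130, 128] [129, 123, 127, 124, 129, 128, 130, 128, 129, 127, 127, 125, 121, 124, 124, 121, 130, 130, 128, 126, 127, 129, 124, 125, 126]
[123, 128, 127, 127, 126, 126, 123, 119, 120, 125, 118, 115, 118, 123, 131, 125, 127, 129, 129, 129, 128, 128, 127, 128, 124] [123, 126, 122, 123, 123, 124, 128, 128, 128, 121, 127, 127, 123, 112, 113, 122, 129, 129, 130, 130, 132, 131, 130, 125, 125]
```

View pics/a.png

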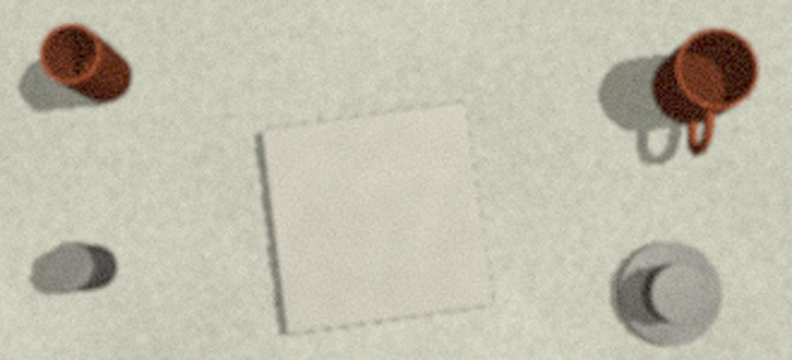

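```bash
python3 - <<'E'
from m import *
T=optics.capture("top");S=optics.capture("side")
def P(u,v): return 150+(u-.7)/2.4,120+(v-.7)/2.4
def pr(n,u,v,z): print(n,np.round(onz(T,u,v,z),1))
for n,u,v,z in(("flange L",613,294,10),("flange R",722,294,10),("flange T",667,241,10),("flange B",667,347,10),("ped L",649,292,46),("ped R",719,292,46),("rim L",40,53,95),("rim R",102,53,95),("rim T",71,23,95),("rim B",71,85,95)):
    pr(n,*P(u,v),z)
# shelf by warm colour: b*/ratio
for n,c,z in(("top",T,18),("side",S,18)):
    lab=cv2.cvtColor(cv2.GaussianBlur(c["img"],(0,0),1.5),cv2.COLOR_BGR2LAB).astype(int)
    a=lab[...,1]
    box=(240,150,370,275) if n=="top" else (265,180,385,275)
    m=a[box[1]:box[3],box[0]:box[2]].astype(np.uint8)
    t,mm=cv2.threshold(m,0,255,cv2.THRESH_OTSU);print("otsu",t)
    full=np.zeros(a.shape,np.uint8);full[box[1]:box[3],box[0]:box[2]]=mm
    k=big(full,*box);r=cv2.minAreaRect(k);q=cv2.boxPoints(r);ap=cv2.approxPolyDP(cv2.convexHull(k),6,True)[:,0]
    w=np.array([onz(c,*p,z) for p in ap]);print(n,ap.tolist(),np.round(w[:,:2],1).tolist(),"area",cv2.contourArea(k))
    M=cv2.moments(k);pr2=onz(c,M["m10"]/M["m00"],M["m01"]/M["m00"],z);print("centre",pr2,[np.linalg.norm(w[i]-w[i-1]) for i in range(len(w))])
# tumbler in side: project candidate
A=np.array([onz(T,*P(71,53.5),95)])[0];print("tumbler",A,"side rim/foot px",proj(S,A),proj(S,[A[0],A[1],0]),"top foot",proj(T,[A[0],A[1],0]))
F=onz(T,*P(667.5,294),10);print("stand",F,"side px 10/46",proj(S,[F[0],F[1],10]),proj(S,[F[0],F[1],46]))
mg=onz(T,*P(717,70),85);print("mug",mg);print("post",onz(T,*P(68,266),70)); print("side cam crop view")
v=cv2.convertScaleAbs(cv2.resize(S["img"][120:345,210:400],None,fx=2.6,fy=2.6,interpolation=cv2.INTER_CUBIC),alpha=1.5)
cv2.imwrite("pics/b.png",v)
E
```

```text
flange L [ 400.4 -202.2   10. ]
flange R [ 403.2 -307.    10. ]
flange T [ 452.7 -254.2   10. ]
flange B [ 351.4 -254.    10. ]
ped L [ 403.4 -227.4   46. ]
ped R [ 405.1 -292.    46. ]
rim L [600.7 328.3  95. ]
rim R [602.2 273.1  95. ]
rim T [628.8 302.5  95. ]
rim B [572.5 298.8  95. ]
otsu 126.0
top [[341, 162], [357, 242], [295, 257], [263, 254], [258, 173]] [[582.6, -49.8], [398.0, -90.4], [360.3, 50.1], [365.1, 123.2], [551.3, 142.8]] area 7315.0
centre [467.10872931  29.8548982   18.        ] [np.float64(195.12341714935127), np.float64(189.0368015294978), np.float64(145.47283925903764), np.float64(73.22860208043788), np.float64(187.28528359875384)]
otsu 127.0
side [[357, 189], [370, 254], [284, 261], [284, 193]] [[388.7, -86.2], [354.1, 123.4], [546.2, 157.7], [574.4, -58.3]] area 4733.0
centre [469.67498442  43.98794706  18.        ] [np.float64(187.7287947007574), np.float64(212.44275268864618), np.float64(195.13968173243748), np.float64(217.78267613665736)]
tumbler [601.03709224 300.65161392  95.        ] side rim/foot px (np.float64(243.95345078091702), np.float64(293.94772661827096)) (np.float64(249.42270651817347), np.float64(319.6597382708137)) top foot (np.float64(194.11420655621038), np.float64(151.9484766022945))
stand [ 401.79020768 -254.60897283   10.        ] side px 10/46 (np.float64(353.71084673518044), np.float64(149.39305093722567)) (np.float64(354.28177523767573), np.float64(139.30209944317284))
mug [ 604.26005936 -278.51111927   85.        ]
post [412.69511102 300.3484296   70.        ]
side cam crop view
```

View pics/b.png

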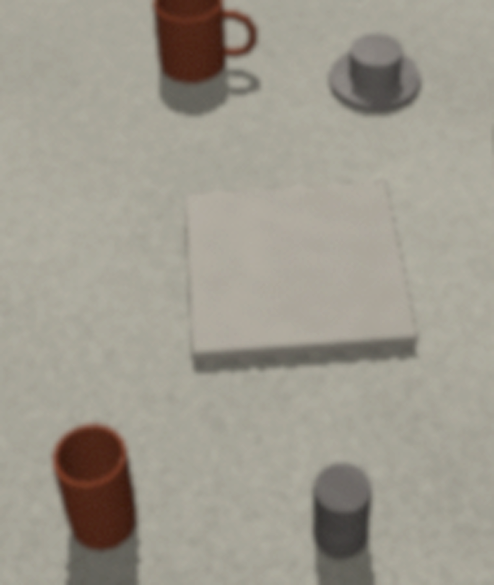

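```bash
python3 - <<'E'
from m import *
T=optics.capture("top");S=optics.capture("side")
for n,c,k,o,q in(("top",T,2.4,(150,120),[(263,131),(465,104),(494,301),(285,333)]),("side",S,2.6,(210,120),[(187,197),(387,182),(416,336),(193,353)])):
    p=np.array([[o[0]+(u-.7)/k,o[1]+(v-.7)/k] for u,v in q])
    w=np.array([onz(c,*x,18)[:2] for x in p])
    print(n,np.round(w,1).tolist(),"c",np.round(w.mean(0),1),"sides",np.round([np.linalg.norm(w[i]-w[i-1]) for i in range(4)],1))
E
```

```text
top [[548.4, 139.6], [580.3, -55.6], [390.8, -87.2], [355.4, 110.3]] c [468.7  26.8] sides [195.2 197.8 192.1 200.7]
side [[579.2, -48.8], [384.6, -83.8], [354.8, 108.8], [548.3, 142.2]] c [466.7  29.6] sides [193.5 197.6 194.9 196.4]
```

Request:
play_rows([
  [20,24,-5,0,0,0,1],
  [20,24,-10,0,0,0,1],
  [20,24,-10,0,0,0,1],
  [20,24,-10,0,0,0,1],
  [20,24,-10,0,0,0,1],
], grip_force=50)

```text
time_s: 0.82
eef_pos: [322.0, -355.7, 186.0]
ee_rot: [0.003, 0.977, 0.212, -0.0]
force: [0.3, -0.7, -0.5]
grip_width: 1.0
```

Request:
play_rows([
  [20,24,-10,0,0,0,1],
  [20,24,-10,0,0,0,1],
  [20,24,-10,0,0,0,1],
  [20,24,-10,0,0,0,1],
  [0,0,0,0,0,0,1],
])

```text
time_s: 1.23
eef_pos: [406.6, -250.3, 143.1]
ee_rot: [0.002, 0.977, 0.214, -0.0]
force: [0.0, -0.4, -0.9]
grip_width: 1.003
```

```bash
python3 - <<'E'
from m import *
c=optics.capture("wrist");i=cv2.convertScaleAbs(c["img"],alpha=1.5)
print(sense()["eef_pos"],proj(c,[402,-254.5,46]),proj(c,[402,-254.5,10]),proj(c,[402+28,-254.5,46]))
u,v=proj(c,[402,-254.5,46]);cv2.circle(i,(int(u),int(v)),3,(0,0,255),-1)
cv2.imwrite("pics/w1.png",i)
E
```

```text
[ 405.87276751 -252.09155306  143.88674404] (np.float64(318.0284110660767), np.float64(205.78272352170075)) (np.float64(317.69788896698446), np.float64(194.15769591268563)) (np.float64(333.01411878080455), np.float64(174.77715529368592))
```

View pics/w1.png

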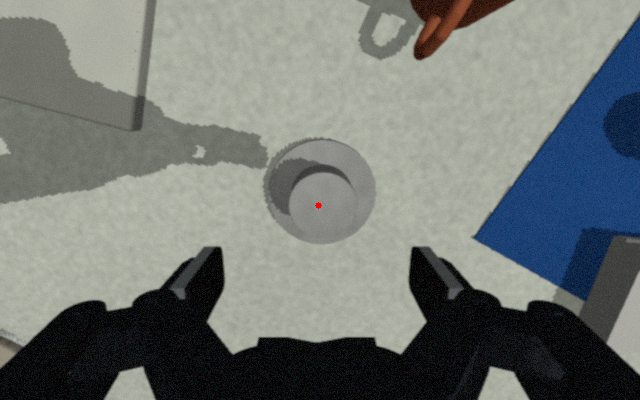

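The wrist view shows the pedestal top centred at about (323,206). My projected estimate (red dot, 318,206) is about 4 mm off along the jaws, so I correct to about (403.5,-257).

Request:
play_rows([
  [-1,-2,-30,0,0,0,1],
  [-1,-2,-30,0,0,0,1],
  [0,0,-25,0,0,0,1],
  [0,0,-15,0,0,0,1],
  [0,0,0,0,0,0,1],
])

```text
time_s: 1.7
eef_pos: [403.9, -260.2, 43.2]
ee_rot: [0.007, 0.977, 0.214, 0.002]
force: [-0.5, -0.3, -0.8]
grip_width: 0.999
```

Request:
play_rows([
  [0,2,-12,0,0,0,1],
  [0,0,-10,0,0,0,1],
  [0,0,-6,0,0,0,1],
  [0,0,0,0,0,0,1],
])

```text
time_s: 2.03
eef_pos: [403.9, -261.8, 16.6]
ee_rot: [0.009, 0.977, 0.212, 0.003]
force: [0.2, -0.2, -0.0]
grip_width: 1.0
```

Request:
play_rows([
  [-0.5,4,-1,0.016,0.01,0,1],
  [0,0,0,0,0,0,1],
])

```text
time_s: 2.2
eef_pos: [403.7, -258.4, 16.7]
ee_rot: [-0.0, 0.977, 0.212, -0.0]
force: [-0.3, -0.0, -1.3]
grip_width: 1.0
```

Request:
play_rows([
  [0,0,0,0,0,0,0.2],
  [0,0,0,0,0,0,-0.3],
  [0,0,0,0,0,0,-0.6],
  [0,0,0,0,0,0,-1],
  [0,0,0,0,0,0,-1],
], grip_force=50)

```text
time_s: 2.62
eef_pos: [404.3, -258.6, 18.6]
ee_rot: [0.0, 0.977, 0.212, 0.0]
force: [-0.2, 0.2, -2.8]
grip_width: 0.634
```

Request:
play_rows([
  [0,0,0,0,0,0,-1],
  [0,0,0,0,0,0,-1],
  [0,0,0,0,0,0,-1],
])

```text
time_s: 2.87
eef_pos: [404.2, -258.4, 18.4]
ee_rot: [0.0, 0.977, 0.212, -0.0]
force: [-0.4, -0.0, -0.2]
grip_width: 0.633
```

Request:
play_rows([
  [0,0,8,0,0,0,-1],
  [0,0,15,0,0,0,-1],
  [0,0,20,0,0,0,-1],
  [0,0,20,0,0,0,-1],
  [0,0,10,0,0,0,-1],
])

```text
time_s: 3.28
eef_pos: [402.3, -256.6, 93.2]
ee_rot: [-0.003, 0.977, 0.212, -0.002]
force: [0.6, -0.6, -3.0]
grip_width: 0.636
```

Request:
play_rows([
  [4,16,0,0,0,0,-1],
  [6,28,0,0,0,0,-1],
  [6,28,0,0,0,0,-1],
  [6,28,0,0,0,0,-1],
  [6,28,0,0,0,0,-1],
])

```text
time_s: 3.7
eef_pos: [431.4, -129.8, 99.1]
ee_rot: [0.001, 0.978, 0.208, 0.001]
force: [-0.4, 0.0, -3.1]
grip_width: 0.638
```

Request:
play_rows([
  [6,28,0,0,0,0,-1],
  [6,28,0,0,0,0,-1],
  [6,28,0,0,0,0,-1],
  [6,28,0,0,0,0,-1],
  [4,16,0,0,0,0,-1],
])

```text
time_s: 4.12
eef_pos: [459.3, 6.4, 101.7]
ee_rot: [0.001, 0.978, 0.209, 0.001]
force: [0.0, -0.3, -4.2]
grip_width: 0.629
```

Request:
play_rows([
  [0,0,0,0,0,0,-1],
  [0,0,0,0,0,0,-1],
])

```text
time_s: 4.28
eef_pos: [459.3, 9.6, 102.5]
ee_rot: [0.001, 0.977, 0.211, 0.001]
force: [-0.3, -0.8, -3.0]
grip_width: 0.634
```

Request:
play_rows([
  [4.5,9,-10,0,0,0,-1],
  [4.5,9,-15,0,0,0,-1],
  [0,0,-15,0,0,0,-1],
  [0,0,-10,0,0,0,-1],
  [0,0,0,0,0,0,-1],
])

```text
time_s: 4.7
eef_pos: [469.5, 26.7, 49.6]
ee_rot: [0.002, 0.978, 0.209, 0.002]
force: [0.2, -0.0, -3.4]
grip_width: 0.629
```

```bash
python3 - <<'E'
from m import *
s=sense();print(s["eef_pos"],s["ee_rot"])
c=optics.capture("top");S=optics.capture("side")
a=cv2.resize(c["img"][150:270,240:370],None,fx=3,fy=3,interpolation=cv2.INTER_CUBIC)
b=cv2.resize(S["img"][150:270,260:390],None,fx=3,fy=3,interpolation=cv2.INTER_CUBIC)
cv2.imwrite("pics/c.png",cv2.convertScaleAbs(np.hstack([a,b]),alpha=1.5))
E
```

```text
[469.48940633  26.67732159  49.59556674] [0.00176265 0.97797722 0.20869043 0.00239942]
```

View pics/c.png

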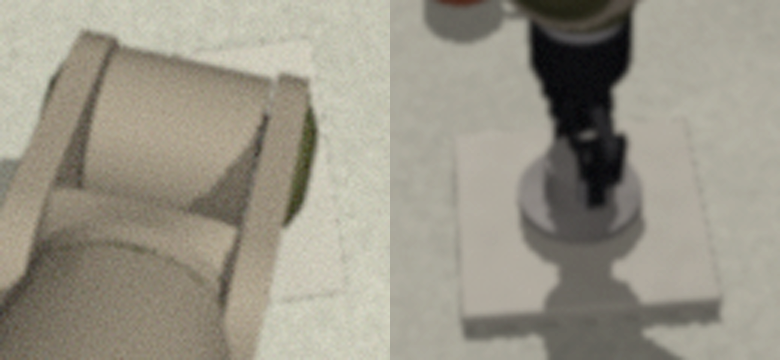

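The side view shows the stand held level over the slab (flange about (323,216)); the arm hides it in the top view. I lower it.

Request:
play_rows([
  [-1,1,-6,0,0,0,-1],
  [0,0,-3,0,0,0,-1],
  [0,0,0,0,0,0,-1],
])

```text
time_s: 5.05
eef_pos: [470.2, 26.7, 42.8]
ee_rot: [0.003, 0.978, 0.208, 0.005]
force: [0.8, 0.5, -3.3]
grip_width: 0.634
```

Request:
play_rows([
  [0,0,-2,0,0,0,-1],
  [0,0,-1,0,0,0,-1],
  [0,0,0,0,0,0,-1],
])

```text
time_s: 5.3
eef_pos: [470.6, 26.5, 40.1]
ee_rot: [0.003, 0.978, 0.208, 0.005]
force: [-0.5, -0.1, -4.0]
grip_width: 0.631
```

Request:
play_rows([
  [-2,1,-1,0.004,0.011,0,-1],
  [0,0,-2,0,0,0,-1],
  [0,0,0,0,0,0,-1],
])

```text
time_s: 5.55
eef_pos: [468.6, 27.6, 37.2]
ee_rot: [-0.0, 0.978, 0.208, 0.0]
force: [0.5, 0.7, -3.6]
grip_width: 0.636
```

Request:
play_rows([
  [0,0,-2,0,0,0,-1],
  [0,0,0,0,0,0,-1],
])

```text
time_s: 5.72
eef_pos: [469.1, 27.5, 36.8]
ee_rot: [0.0, 0.978, 0.208, 0.001]
force: [0.0, 0.6, -3.4]
grip_width: 0.634
```

Request:
play_rows([
  [0,0,-2,0,0,0,-1],
  [0,0,-1,0,0,0,-1],
  [0,0,0,0,0,0,-1],
])

```text
time_s: 5.97
eef_pos: [469.5, 27.5, 36.7]
ee_rot: [0.0, 0.978, 0.208, 0.001]
force: [0.3, -0.8, -3.5]
grip_width: 0.635
```

Request:
play_rows([
  [0,0,-4,0,0,0,-1],
  [0,0,0,0,0,0,-1],
])

```text
time_s: 6.13
eef_pos: [470.8, 27.7, 36.5]
ee_rot: [0.001, 0.978, 0.208, 0.003]
force: [0.4, -0.2, -3.2]
grip_width: 0.634
```

Request:
play_rows([
  [-2,0,-4,0,0.005,0,-1],
])

```text
time_s: 6.22
eef_pos: [470.7, 27.5, 35.3]
ee_rot: [0.001, 0.978, 0.208, 0.003]
force: [-16.7, 3.0, 75.9]
grip_width: 0.637
```

Request:
play_rows([
  [0,0,-5,0,0,0,-1],
  [0,0,-5,0,0,0,-1],
])

```text
time_s: 6.38
eef_pos: [471.5, 27.8, 34.4]
ee_rot: [0.002, 0.978, 0.209, 0.003]
force: [-39.5, -1.3, 96.2]
grip_width: 0.64
```

In contact. I relax the press, then open.

Request:
play_rows([
  [0,0,0.5,0,0,0,-1],
  [0,0,0.3,0,0,0,-1],
])

```text
time_s: 6.55
eef_pos: [472.2, 27.7, 37.8]
ee_rot: [0.002, 0.978, 0.209, 0.005]
force: [-0.3, -0.7, -3.4]
grip_width: 0.631
```

Request:
play_rows([
  [-3,0,0,0.004,0.012,0,-1],
  [0,0,-1.5,0,0,0,-1],
  [0,0,0,0,0,0,-1],
])

```text
time_s: 6.8
eef_pos: [468.6, 27.7, 35.1]
ee_rot: [-0.001, 0.978, 0.209, -0.001]
force: [-2.8, 0.5, 6.3]
grip_width: 0.633
```

Light contact at 6 N. I open it.

Request:
play_rows([
  [0,0,0,0,0,0,-0.2],
  [0,0,0,0,0,0,0.3],
  [0,0,0,0,0,0,0.6],
  [0,0,0,0,0,0,1],
  [0,0,0,0,0,0,1],
])

```text
time_s: 7.22
eef_pos: [468.5, 27.6, 33.8]
ee_rot: [-0.002, 0.978, 0.209, -0.002]
force: [0.1, 0.0, 0.3]
grip_width: 1.002
```

Request:
play_rows([
  [0,0,0,0,0,0,1],
  [0,0,4,0,0,0,1],
  [0,0,10,0,0,0,1],
  [0,0,20,0,0,0,1],
  [0,0,30,0,0,0,1],
])

```text
time_s: 7.63
eef_pos: [465.5, 28.0, 96.6]
ee_rot: [-0.004, 0.978, 0.209, -0.007]
force: [-0.5, 0.1, -0.1]
grip_width: 1.0
```

Request:
play_rows([
  [0,0,35,0,0,0,1],
  [0,0,35,0,0,0,1],
  [0,0,35,0,0,0,1],
  [0,0,30,0,0,0,1],
  [10,20,0,0,0,0,1],
])

```text
time_s: 8.05
eef_pos: [474.4, 46.8, 247.7]
ee_rot: [-0.001, 0.978, 0.208, -0.002]
force: [0.4, -0.6, 0.2]
grip_width: 1.0
```

Request:
play_rows([
  [14,28,-5,0,0,0,1],
  [15,30,-5,0,0,0,1],
  [15,30,-5,0,0,0,1],
  [15,30,-5,0,0,0,1],
  [15,30,-5,0,0,0,1],
])

```text
time_s: 8.47
eef_pos: [550.7, 199.1, 232.5]
ee_rot: [0.001, 0.979, 0.205, 0.005]
force: [0.9, -0.6, 0.7]
grip_width: 0.998
```

Request:
play_rows([
  [15,30,-5,0,0,0,1],
  [15,30,-5,0,0,0,1],
  [15,30,-5,0,0,0,1],
  [8,15,0,0,0,0,1],
  [0,0,0,0,0,0,1],
])

```text
time_s: 8.88
eef_pos: [604.4, 315.0, 219.5]
ee_rot: [0.0, 0.978, 0.207, 0.006]
force: [-0.7, -0.6, -0.2]
grip_width: 1.0
```

```bash
python3 - <<'E'
from m import *
s=sense();print(s["eef_pos"],s["ee_rot"])
c=optics.capture("wrist");i=cv2.convertScaleAbs(c["img"],alpha=1.5)
for z in(95,0):
    u,v=proj(c,[601,300.6,z]);print(u,v);cv2.circle(i,(int(u),int(v)),3,(255,0,0),-1)
for d in([28,0],[0,28],[-28,0],[0,-28]):
    u,v=proj(c,[601+d[0],300.6+d[1],95]);cv2.circle(i,(int(u),int(v)),2,(0,255,0),-1)
T=optics.capture("top");S=optics.capture("side")
a=cv2.convertScaleAbs(cv2.resize(T["img"][150:270,240:370],None,fx=2,fy=2,interpolation=cv2.INTER_CUBIC),alpha=1.6)
b=cv2.convertScaleAbs(cv2.resize(S["img"][170:270,270:380],None,fx=2,fy=2,interpolation=cv2.INTER_CUBIC),alpha=1.6)
o=np.zeros((560,640,3),np.uint8);o[:320]=i[:320];o[320:560,:260]=a;o[320:520,300:520]=b
cv2.imwrite("pics/d.png",o)
E
```

```text
[604.35695315 315.00552472 219.48493789] [8.92313030e-05 9.78231220e-01 2.07442419e-01 5.59601825e-03]
328.950862453549 201.55681384100112
325.646938164657 179.85968366096455
```

View pics/d.png

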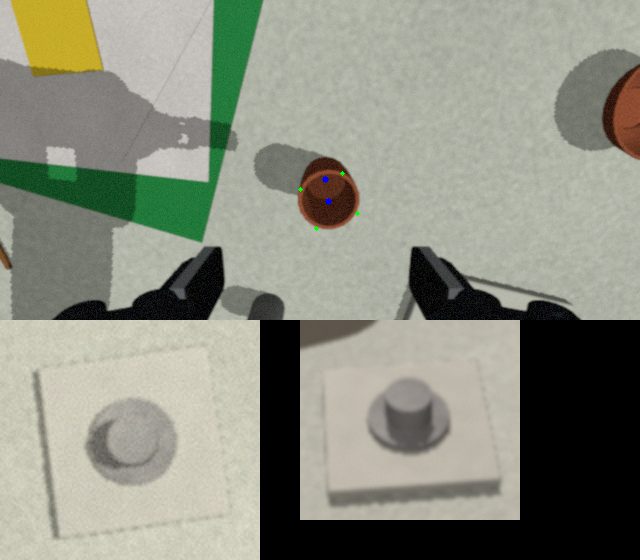

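The wrist view shows the tumbler rim centred at (328.5,199), within 3 mm of my estimate. The top and side views show the stand upright and released near the slab's middle. I measure the stand against the slab.

```bash
python3 - <<'E'
from m import *
T=optics.capture("top");S=optics.capture("side");w=optics.capture("wrist")
print("tumbler wrist",onz(w,328.5,199,95))
for n,c,u,v,z in(("flange",T,240+131/2-.3,150+121/2-.3,28),("pedtop",T,240+134/2-.3,150+119/2-.3,64),("pedtop side",S,270+108/2-.3,170+73/2-.3,64)):
    print(n,u,v,onz(c,u,v,z))
# automatic: darker than slab
for n,c,b,z in(("top",T,(275,180,335,240),28),("side",S,(300,190,350,235),28)):
    g=cv2.GaussianBlur(cv2.cvtColor(c["img"],cv2.COLOR_BGR2GRAY),(0,0),1)
    m=((g<113)*255).astype(np.uint8);k=big(m,*b);(e)=cv2.fitEllipse(cv2.convexHull(k));print(n,e,onz(c,*e[0],z),cv2.boundingRect(k))
E
```

```text
tumbler wrist [602.51599667 297.94646135  95.        ]
flange 305.2 210.2 [466.88060893  29.81405573  28.        ]
pedtop 306.7 209.2 [466.65286488  25.05043156  64.        ]
pedtop side 323.7 206.2 [466.43812622  25.18278215  64.        ]
top ((305.2357482910156, 210.91368103027344), (43.6388053894043, 46.06843948364258), 77.46609497070312) [465.25456276  29.68169579  28.        ] (282, 189, 47, 44)
side ((324.38531494140625, 219.35223388671875), (44.05904769897461, 44.41299057006836), 76.69189453125) [464.16618952  34.1575551   28.        ] (302, 197, 45, 38)
```

Request:
play_rows([
  [0,-7,-20,0,0,0,1],
  [0,-6,-25,0,0,0,1],
  [0,0,-25,0,0,0,1],
  [0,0,0,0,0,0,1],
])

```text
time_s: 9.52
eef_pos: [604.2, 294.5, 152.5]
ee_rot: [0.0, 0.979, 0.204, 0.009]
force: [-0.7, 0.1, -1.8]
grip_width: 0.999
```

Request:
play_rows([
  [-2,4.5,-10,-0.004,0.018,0,1],
  [0,0,-10,0,0,0,1],
  [0,0,0,0,0,0,1],
])

```text
time_s: 9.77
eef_pos: [602.8, 298.3, 134.5]
ee_rot: [0.0, 0.979, 0.203, 0.0]
force: [0.1, 0.6, -0.3]
grip_width: 1.003
```

Request:
play_rows([
  [0,0,-15,0,0,0,1],
  [-0.5,0,-20,0,0.003,0,1],
  [-0.5,0,-20,0,0.003,0,1],
  [0,0,0,0,0,0,1],
])

```text
time_s: 10.1
eef_pos: [603.8, 299.5, 82.4]
ee_rot: [-0.001, 0.979, 0.203, 0.001]
force: [0.3, 0.6, -2.3]
grip_width: 1.0
```

Request:
play_rows([
  [-0.5,0,-20,0,0.004,0,1],
  [0,0,-12,0,0.002,0,1],
  [0,0,0,0,0,0,1],
])

```text
time_s: 10.35
eef_pos: [605.2, 300.3, 53.8]
ee_rot: [-0.002, 0.979, 0.203, 0.001]
force: [0.8, 0.3, -0.4]
grip_width: 1.003
```

Request:
play_rows([
  [-3,-1,-6,-0.004,0,0,1],
  [0,0,0,0,0,0,1],
])

```text
time_s: 10.52
eef_pos: [602.9, 299.6, 49.5]
ee_rot: [0.001, 0.979, 0.204, 0.002]
force: [-0.4, 0.1, -0.3]
grip_width: 1.002
```

Request:
play_rows([
  [0,0,0,0,0,0,0.5],
  [0,0,0,0,0,0,0.1],
  [0,0,0,0,0,0,-0.3],
  [0,0,0,0,0,0,-0.6],
  [0,0,0,0,0,0,-1],
], grip_force=35)

```text
time_s: 10.93
eef_pos: [604.1, 300.2, 53.3]
ee_rot: [0.0, 0.979, 0.204, 0.005]
force: [-0.1, -0.0, -1.8]
grip_width: 0.636
```

Request:
play_rows([
  [0,0,0,0,0,0,-1],
  [0,0,0,0,0,0,-1],
  [0,0,0,0,0,0,-1],
])

```text
time_s: 11.18
eef_pos: [604.1, 300.1, 53.3]
ee_rot: [0.0, 0.979, 0.204, 0.005]
force: [0.1, 0.0, -1.5]
grip_width: 0.64
```

Request:
play_rows([
  [0,0,10,0,0,0,-1],
  [0,0,20,0,0,0,-1],
  [0,0,30,0,0,0,-1],
  [0,0,35,0,0,0,-1],
  [0,0,30,0,0,0,-1],
])

```text
time_s: 11.6
eef_pos: [599.8, 298.6, 176.8]
ee_rot: [0.001, 0.979, 0.204, -0.003]
force: [-0.2, 0.1, -1.3]
grip_width: 0.639
```

Request:
play_rows([
  [-8,-16,5,0,0,0,-1],
  [-14,-28,0,0,0,0,-1],
  [-14,-28,0,0,0,0,-1],
  [-14,-28,0,0,0,0,-1],
  [-14,-28,0,0,0,0,-1],
])

```text
time_s: 12.02
eef_pos: [536.5, 171.6, 194.6]
ee_rot: [0.0, 0.978, 0.207, 0.007]
force: [0.8, -0.3, -0.6]
grip_width: 0.639
```

Request:
play_rows([
  [-14,-28,0,0,0,0,-1],
  [-14,-28,0,0,0,0,-1],
  [-14,-28,0,0,0,0,-1],
  [-10,-20,0,0,0,0,-1],
  [0,0,0,0,0,0,-1],
])

```text
time_s: 12.43
eef_pos: [479.3, 59.8, 199.1]
ee_rot: [0.002, 0.979, 0.206, 0.009]
force: [-0.1, -1.2, -1.5]
grip_width: 0.637
```

Request:
play_rows([
  [-5,-15,-10,0,0.004,0,-1],
  [-5,-13,-15,0,0.004,0,-1],
  [0,-2,-15,0,0,0,-1],
  [0,0,-10,0,0,0,-1],
  [0,0,0,0,0,0,-1],
])

```text
time_s: 12.85
eef_pos: [470.0, 27.8, 152.5]
ee_rot: [0.002, 0.979, 0.204, 0.009]
force: [-0.1, -0.0, -1.2]
grip_width: 0.638
```

Request:
play_rows([
  [-1.5,0,-10,0.003,0.008,0,-1],
  [-0.5,0,-10,0,0.002,0,-1],
  [0,0,-5,0,0,0,-1],
  [0,0,0,0,0,0,-1],
])

```text
time_s: 13.18
eef_pos: [468.9, 28.6, 127.3]
ee_rot: [-0.0, 0.979, 0.205, 0.006]
force: [-0.4, 0.1, -1.3]
grip_width: 0.638
```

```bash
python3 - <<'E'
from m import *
s=sense();print(s["eef_pos"],s["ee_rot"])
S=optics.capture("side")
# expected axis px, pedestal top vs tumbler foot
for p in([467.5,27,64],[467.5,27,28],[467.5,27,s["eef_pos"][2]-53.3],[467.5,27,s["eef_pos"][2]-53.3+60]):print(proj(S,p))
cv2.imwrite("pics/e.png",cv2.convertScaleAbs(cv2.resize(S["img"][130:260,265:385],None,fx=4,fy=4,interpolation=cv2.INTER_CUBIC),alpha=1.7))
w=optics.capture("wrist");cv2.imwrite("pics/we.png",w["img"])
E
```

```text
[468.94397037  28.60911842 127.33714205] [-1.01893047e-04  9.78793418e-01  2.04773660e-01  5.58417059e-03]
(np.float64(323.1937524420468), np.float64(206.73232417329334))
(np.float64(323.2159614627582), np.float64(217.08179615423435))
(np.float64(323.1873787199663), np.float64(203.7621500740693))
(np.float64(323.1475100393716), np.float64(185.18322225483632))
```

View pics/e.png

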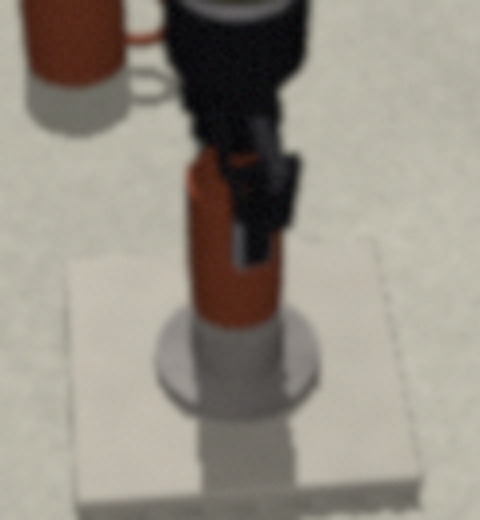

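The side view shows the tumbler (x 192–281) right over the pedestal (191–284) and upright. I lower the last 10 mm gently.

Request:
play_rows([
  [-0.5,-1,-3,0,0,0,-1],
  [0,0,-3,0,0,0,-1],
  [0,0,0,0,0,0,-1],
])

```text
time_s: 13.53
eef_pos: [469.4, 27.5, 122.6]
ee_rot: [0.001, 0.979, 0.205, 0.007]
force: [-0.5, 0.5, -1.7]
grip_width: 0.636
```

Request:
play_rows([
  [-0.5,0,-2,0,0,0,-1],
])

```text
time_s: 13.62
eef_pos: [469.2, 27.4, 120.9]
ee_rot: [0.001, 0.979, 0.205, 0.008]
force: [-0.7, 0.7, -1.0]
grip_width: 0.64
```

Request:
play_rows([
  [0,0,-2,0,0,0,-1],
])

```text
time_s: 13.7
eef_pos: [469.2, 27.4, 118.8]
ee_rot: [0.001, 0.979, 0.205, 0.008]
force: [-0.2, -0.3, -1.7]
grip_width: 0.638
```

Request:
play_rows([
  [-0.5,0,-1,0,0.004,0,-1],
])

```text
time_s: 13.78
eef_pos: [468.6, 27.4, 117.6]
ee_rot: [0.0, 0.979, 0.205, 0.006]
force: [-0.1, -0.0, -0.9]
grip_width: 0.64
```

Request:
play_rows([
  [0,0,-1,0,0,0,-1],
])

```text
time_s: 13.87
eef_pos: [468.5, 27.4, 116.5]
ee_rot: [0.0, 0.979, 0.205, 0.005]
force: [0.4, -0.8, -0.2]
grip_width: 0.637
```

Request:
play_rows([
  [0,0,-1,0,0,0,-1],
])

```text
time_s: 13.95
eef_pos: [469.0, 27.5, 116.2]
ee_rot: [0.0, 0.979, 0.205, 0.006]
force: [-4.0, 4.3, 17.5]
grip_width: 0.64
```

Contact at 17 N. I release slowly.

Request:
play_rows([
  [0,0,0.2,0,0,0,-1],
  [0,0,0,0,0,0,-0.1],
  [0,0,0,0,0,0,0.3],
  [0,0,0,0,0,0,0.7],
  [0,0,0,0,0,0,1],
])

```text
time_s: 14.37
eef_pos: [469.4, 27.5, 116.8]
ee_rot: [0.001, 0.979, 0.205, 0.007]
force: [-0.3, 0.3, 0.1]
grip_width: 0.906
```

Request:
play_rows([
  [0,0,0,0,0,0,1],
  [0,0,0,0,0,0,1],
  [0,0,5,0,0,0,1],
  [0,0,15,0,0,0,1],
  [0,0,20,0,0,0,1],
])

```text
time_s: 14.78
eef_pos: [467.6, 27.8, 155.4]
ee_rot: [-0.001, 0.979, 0.205, 0.003]
force: [-0.8, -0.7, 1.3]
grip_width: 0.997
```

Request:
play_rows([
  [0,0,30,0,0,0,1],
  [0,0,35,0,0,0,1],
  [0,0,35,0,0,0,1],
  [0,0,20,0,0,0,1],
  [0,-30,0,0,0,0,1],
])

```text
time_s: 15.2
eef_pos: [466.5, 0.4, 286.1]
ee_rot: [-0.0, 0.978, 0.207, 0.006]
force: [0.4, 0.5, 0.0]
grip_width: 1.001
```

Request:
play_rows([
  [0,-40,0,0,0,0,1],
  [0,-40,0,0,0,0,1],
  [0,-40,0,0,0,0,1],
  [0,-40,0,0,0,0,1],
  [0,0,0,0,0,0,1],
])

```text
time_s: 15.62
eef_pos: [465.3, -168.4, 291.1]
ee_rot: [0.003, 0.978, 0.208, 0.009]
force: [0.8, 0.2, -0.0]
grip_width: 1.001
```

```bash
python3 - <<'E'
from m import *
print(sense()["eef_pos"])
T=optics.capture("top");S=optics.capture("side")
for n,c in(("T",T),("S",S)):
    print(n,[np.round(proj(c,[467.5,27,z]),1).tolist() for z in(159,64,28)])
for n,c,b in(("top",T,(270,170,345,245)),("side",S,(295,150,350,215))):
    h=cv2.cvtColor(c["img"],cv2.COLOR_BGR2HSV);red=((h[...,1]>90)&((h[...,0]<15)|(h[...,0]>170))).astype(np.uint8)*255
    k=big(red,*b);print(n,cv2.minAreaRect(k),cv2.boundingRect(k))
a=cv2.resize(T["img"][120:270,240:480],None,fx=2,fy=2,interpolation=cv2.INTER_CUBIC)
b=cv2.resize(S["img"][110:260,260:400],None,fx=2,fy=2,interpolation=cv2.INTER_CUBIC)
cv2.imwrite("pics/f.png",cv2.convertScaleAbs(np.hstack([a,b]),alpha=1.6))
E
```

```text
[ 465.32617809 -168.41697257  291.0766005 ]
T [[303.9, 205.1], [305.8, 208.8], [306.4, 210.0]]
S [[323.1, 177.0], [323.2, 206.7], [323.2, 217.1]]
top ((302.5, 205.5), (29.0, 27.0), 90.0) (289, 191, 28, 30)
side ((323.0, 192.5), (43.0, 22.0), 90.0) (312, 171, 23, 44)
```

View pics/f.png

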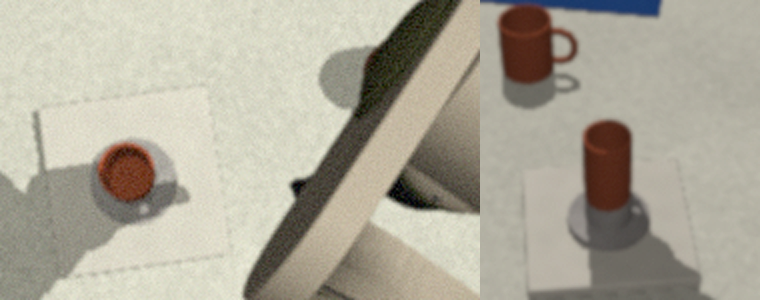

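The tumbler is upright and centred on the stand: its rim is at (302.5,205.5) against a predicted (303.9,205.1), about 3 mm. The mug is where it was and the arm is clear, so I hand in.

```bash
python3 -c "
from rig import sense,ctrl
print(sense()['force']);print(ctrl.finish_job())"
```

```text
[0.03631548 0.14674488 0.367972  ]
the job is handed in; nothing more can be done
None
```

The stand is set flange down in the middle of the slab and the tumbler stands upright on top of it. The job was handed in at about 16 s, and no verdict was reported.

- **Stand:** after release it measured about (467, 26–30) mm against a slab centre of (468, 28) mm, so it is a few millimetres off at most.
- **Tumbler:** the last top view puts its rim about 3 mm from where a perfectly centred one would show, and it looks upright in both views.
- **Mug and arm:** the mug looks unmoved in the side view, though the arm partly hides it in the top view. The gripper was open and clear, with the force on the tool near zero.

Two checks did not go cleanly:
- **Hard press:** while setting the stand down I briefly pressed it onto the slab at about 96 N. That is below the 120 N wrist limit, and it was carried through the fingers. I eased off to 6 N before letting go.
- **Disagreeing measurement:** one automatic side-view fit put the stand about 6 mm off in y. I took this to be shadow, because the other measurements agreed.

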